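Unload the lamp table and send in the next plaque

ROBOT

A 7-joint arm with a two-finger parallel gripper is mounted at the origin on the work surface. World frame = base frame: x ahead of the robot, y to its left, z up, the work surface at z = 0. Lengths are in m, angles in rad, forces in N, time in s.
With the tool pointing down it reaches from about 0.425 to 0.825 m from the base axis. Payload 3.6 kg.
Tool frame: the origin (TCP) lies where the fingers leave the gripper's body, on its centre line; the fingertips stand 73 mm ahead of it and the grasp point (between the pads) lies 54 mm ahead of it; z points along the fingers, y is the line along which they close (so a half turn about z gives the same grasp; the last joint's range is limited). The gripper opens to 85 mm and grips with 20 to 120 N. Pads are 22 mm wide; open, the fingers measure 114 mm over their backs; the gripper's body (76 mm by 85 mm) begins 54 mm behind the grasp point. The pads swing forward as they close: fully open they stand 13 mm farther back than shut.
Start: joints at [1.147, 0.615, -0.013, 1.423, 0.008, 1.103, -0.04], TCP at [0.251, -0.599, 0.304] pointing down, gripper open.
Joint ranges: [-3.12, 3.12], [-0.3, 2.06], [-1.34, 1.32], [0.26, 2.42], [-1.36, 4.5], [0.01, 1.98], [-2.84, 2.84]. Speed limits (rad/s): [2.79, 2.79, 3.14, 3.14, 3.14, 3.14, 3.14].

INTERFACE

Orientations are given as a unit quaternion [x, y, z, w].
In Python, from station import arm, snapshot, camera_info, ticket gives the robot as it stands. Calls block until the motion is done:
- arm.movep(position, orientation): joint-space move of the TCP to a pose.
- arm.line_to(position, velocity=0.15, ori=None): straight line of the TCP; ori=None keeps the orientation; velocity is the mean speed in m/s.
- arm.move_j(angles): joint-space move.
- arm.move_gripper(opening, effort=None): opening from 0.0 (shut) to 1.0 (fully open); effort is the grip in N (None keeps the last); returns when the fingers have stopped.
- arm.pause(seconds).
- arm.ik(position, orientation): joint angles nearest the present ones, or None.
- snapshot(name): name is "side" or "top" or "wrist"; returns the picture (400x640x3 uint8, blue, green, red); there is no depth.
- camera_info(name): a dict with "fx", "fy", "cx", "cy" (pixels), "R" (3x3) and "t" (3): a world point X has camera coordinates R X + t; the wrist camera has in their place "T_tool_cam" (4x4, takes a point from camera to tool coordinates, whose origin is the TCP and whose axes are the flange's). Camera axes: x right, y down, z forward; pixel columns grow to the right and rows downward; lengths in m; the calibration is good to about 2 mm. A picture is of the moment at which its call begins: read the wrist's pose just before it. camera_info takes no time and is no camera call.
A pose or a line that the arm cannot do raises arm.MotionError and nothing moves.
- ticket.finish_job(): hands the job in; it is judged then, once.
Readings, each from a call of its own:
- arm.read_time(): time.
- arm.read_joint_positions(): joint angles.
- arm.read_dq(): joint speeds.
- arm.read_effort(): joint torques, N m.
- arm.read_tool_pos(): TCP position.
- arm.read_eef_rot(): TCP orientation.
- arm.read_ft_force(): force on the tool from outside, world axes, zero at the start.
- arm.read_wrist_torque(): the same for the moment, N m.
- arm.read_opening(): opening from 0.0 (shut) to 1.0 (fully open).
- arm.read_finger_force(): force on a finger pad.
Only numpy, scipy, OpenCV 4.12 (cv2) and the standard library are available. Lean on these libraries where they do the work, as an engineer would, in place of code of your own. Each camera call takes 0.05 s, during which the arm holds its last target. There are 200 camera calls.

TASK

Take every finished white collar off the turning table and hang it astride the drying rail, turning the table by its pegs from click to click so that you only ever take from or load the position at the grey lip. When all the collars hang there, balance the brass plaque flat on the domed rest at the lip, let go, and turn the table until it clicks with the plaque, still balanced, in front of the lamp screen. Leave the other things on the bench where they are.

Things in the scene. Friction and masses are not known exactly. Their poses are not given: they have to be found in the camera images.
- base: fixed grey foot of a detented turning table; origin: its underside centre, on the turning axis. Loading position: its -x side, marked by a grey lip 60 mm wide reaching 185 mm from the axis. Lamp position: its +y side (a quarter turn clockwise from above from the lip), where an upright aluminium lamp screen 130 mm wide, 65 mm high stands 176 mm from the axis
- turn (a joint): angle of the turning plate (grey disc, diameter 300 mm, top 40 mm above the bench), rad, positive anticlockwise from above, 0 at the start; detents at all multiples of pi/2, into which it pulls itself; turns either way, about 3 turns. Turned by an upright steel peg, pinched or pushed (4 N)
- peg0 (a point): top centre of turning peg 0: upright steel rod, 16 mm diameter, on the turning plate 120 mm from the axis, midway between two rests; top 120 mm above the bench, 80 mm above the plate. Lies at angle turn + 0*pi/2 + pi/4 from the x axis of base
- peg1 (a point): top centre of turning peg 1: upright steel rod, 16 mm diameter, on the turning plate 120 mm from the axis, midway between two rests; top 120 mm above the bench, 80 mm above the plate. Lies at angle turn + 1*pi/2 + pi/4 from the x axis of base
- peg2 (a point): top centre of turning peg 2: upright steel rod, 16 mm diameter, on the turning plate 120 mm from the axis, midway between two rests; top 120 mm above the bench, 80 mm above the plate. Lies at angle turn + 2*pi/2 + pi/4 from the x axis of base
- peg3 (a point): top centre of turning peg 3: upright steel rod, 16 mm diameter, on the turning plate 120 mm from the axis, midway between two rests; top 120 mm above the bench, 80 mm above the plate. Lies at angle turn + 3*pi/2 + pi/4 from the x axis of base
- rest0 (a point): top of domed rest 0 on the turning plate: black rubber dome 28 mm across, its rounded top falling away from a flat spot 14 mm across, on a 16 mm steel stem, 120 mm from the axis, top 100 mm above the bench. Lies at angle turn + 0*pi/2 from the x axis of base (lip: angle pi; lamp: pi/2)
- rest1 (a point): top of domed rest 1 on the turning plate: black rubber dome 28 mm across, its rounded top falling away from a flat spot 14 mm across, on a 16 mm steel stem, 120 mm from the axis, top 100 mm above the bench. Lies at angle turn + 1*pi/2 from the x axis of base (lip: angle pi; lamp: pi/2)
- rest2 (a point): top of domed rest 2 on the turning plate: black rubber dome 28 mm across, its rounded top falling away from a flat spot 14 mm across, on a 16 mm steel stem, 120 mm from the axis, top 100 mm above the bench. Lies at angle turn + 2*pi/2 from the x axis of base (lip: angle pi; lamp: pi/2)
- rest3 (a point): top of domed rest 3 on the turning plate: black rubber dome 28 mm across, its rounded top falling away from a flat spot 14 mm across, on a 16 mm steel stem, 120 mm from the axis, top 100 mm above the bench. Lies at angle turn + 3*pi/2 from the x axis of base (lip: angle pi; lamp: pi/2)
- collar0: white arched collar (rigid inverted U band, 60 g): outside span 56 mm along its x, inside 46 mm, 34 mm deep along its y, 53 mm high, walls 5 mm; straight legs 38 mm high, sloping shoulders, flat 26 mm crown whose underside is 48 mm above the feet. Origin: midway between the feet at foot level, z up to the crown. Starts over a rest, x pointing radially. May be absent
- collar1: white arched collar (rigid inverted U band, 60 g): outside span 56 mm along its x, inside 46 mm, 34 mm deep along its y, 53 mm high, walls 5 mm; straight legs 38 mm high, sloping shoulders, flat 26 mm crown whose underside is 48 mm above the feet. Origin: midway between the feet at foot level, z up to the crown. Starts over a rest, x pointing radially. May be absent
- collar2: white arched collar (rigid inverted U band, 60 g): outside span 56 mm along its x, inside 46 mm, 34 mm deep along its y, 53 mm high, walls 5 mm; straight legs 38 mm high, sloping shoulders, flat 26 mm crown whose underside is 48 mm above the feet. Origin: midway between the feet at foot level, z up to the crown. Starts over a rest, x pointing radially. May be absent
- collar3: white arched collar (rigid inverted U band, 60 g): outside span 56 mm along its x, inside 46 mm, 34 mm deep along its y, 53 mm high, walls 5 mm; straight legs 38 mm high, sloping shoulders, flat 26 mm crown whose underside is 48 mm above the feet. Origin: midway between the feet at foot level, z up to the crown. Starts over a rest, x pointing radially. May be absent
- rail: drying rail: horizontal round steel bar, 14 mm diameter, along its own y, 280 mm long, bar axis 68 mm above the bench (top 75 mm), on posts 135 mm either side of the middle. Origin: on the bench below the middle of the bar
- plaque: plain brass-coloured plaque 60 x 44 x 18 mm (x, y, z), about 120 g, flat on the bench. Origin: centre of its underside
- spool: bystander: dark wooden thread spool 80 mm diameter, 140 mm high, origin centre of underside
- flask: bystander: amber perfume bottle 48 mm diameter, 100 mm high, origin centre of underside
- giftbox: bystander: white box 90 x 90 x 120 mm, origin centre of underside
- jug: bystander: white lidded tub 92 mm diameter, 104 mm high, origin centre of underside
There are look-alikes about, which are no part of the job. There is more than one size of the plaque; the one meant has the size given above. Leave any black look-alike of the collar3 alone.

How it is judged:
On the way, in this order (a step that is already met when the one before it is completed fails the run):
1. every collar hangs astride the rail, let go (x of collar0 in the frame of rail between -0.03 and 0.03 m and y of collar0 in the frame of rail between -0.12 and 0.12 m and height (world z) of collar0 between 0.015 and 0.039 m and angle between each of collar0, collar1, collar2, collar3's own z axis and vertical below 0.35 rad and contact force between the fingers and collar0 below 0.1 N and linear speed of each of collar0, collar1, collar2, collar3 below 0.05 m/s and x of collar1 in the frame of rail between -0.03 and 0.03 m and y of collar1 in the frame of rail between -0.12 and 0.12 m and height (world z) of collar1 between 0.015 and 0.039 m and contact force between the fingers and collar1 below 0.1 N and x of collar2 in the frame of rail between -0.03 and 0.03 m and y of collar2 in the frame of rail between -0.12 and 0.12 m and height (world z) of collar2 between 0.015 and 0.039 m and contact force between the fingers and collar2 below 0.1 N and x of collar3 in the frame of rail between -0.03 and 0.03 m and y of collar3 in the frame of rail between -0.12 and 0.12 m and height (world z) of collar3 between 0.015 and 0.039 m and contact force between the fingers and collar3 below 0.1 N), for 0.2 s.
2. the plaque lies balanced on the rest at the loading lip, let go, table clicked in (x of plaque in the frame of base between -0.138 and -0.102 m and y of plaque in the frame of base between -0.018 and 0.018 m and z of plaque in the frame of base between 0.092 and 0.108 m and angle between plaque's own z axis and vertical below 0.25 rad and contact force between the fingers and plaque below 0.1 N and linear speed of plaque below 0.03 m/s and (angle between the x axis of rest0 and the x axis of base, either way round below 0.07 rad or angle between the x axis of rest0 and the y axis of base, either way round below 0.07 rad)), for 0.3 s.
3. the table has carried the plaque to the lamp screen and is clicked in (x of plaque in the frame of base between -0.018 and 0.018 m and y of plaque in the frame of base between 0.102 and 0.138 m and z of plaque in the frame of base between 0.092 and 0.108 m and angle between plaque's own z axis and vertical below 0.25 rad and contact force between the fingers and plaque below 0.1 N and linear speed of plaque below 0.03 m/s and (angle between the x axis of rest0 and the x axis of base, either way round below 0.07 rad or angle between the x axis of rest0 and the y axis of base, either way round below 0.07 rad)), for 0.2 s.
At the end, for the whole second after the job is handed in: Collars hang astride the rail (30 mm of the bar line, 120 mm of its middle, 12 mm of hanging height, tilt under 0.35 rad); the plaque is balanced on the dome at the lamp screen (18 mm, height 8 mm, tilt under 0.25 rad); all still and let go; table within 0.07 rad of a detent (all of step 1 and all of step 3); the robot touches nothing.
It fails at once if a bystander is moved over 30 mm (distance of any of spool, flask, giftbox, jug from where it was at the start of the episode above 0.03 m).
It fails at once if a collar on the table is handled with the fingers anywhere but at the loading position ((contact force between the fingers and collar0 above 0.5 N and horizontal distance between collar0 and base below 0.15 m and x of collar0 in the frame of base above -0.06 m and height (world z) of collar0 below 0.09 m) or (contact force between the fingers and collar1 above 0.5 N and horizontal distance between collar1 and base below 0.15 m and x of collar1 in the frame of base above -0.06 m and height (world z) of collar1 below 0.09 m) or (contact force between the fingers and collar2 above 0.5 N and horizontal distance between collar2 and base below 0.15 m and x of collar2 in the frame of base above -0.06 m and height (world z) of collar2 below 0.09 m) or (contact force between the fingers and collar3 above 0.5 N and horizontal distance between collar3 and base below 0.15 m and x of collar3 in the frame of base above -0.06 m and height (world z) of collar3 below 0.09 m)).
It fails at once if the plaque is set on or taken off a rest by the fingers anywhere but at the loading position (contact force between the fingers and plaque above 0.5 N and horizontal distance between plaque and base below 0.15 m and x of plaque in the frame of base above -0.06 m and height (world z) of plaque between 0.088 and 0.112 m).
Of collar0, collar1, collar2, collar3 only 3 to 4 are there at a start; the rules pass over those that are not, and their reading is None.
At some moment in a run one of plaque may be knocked a few centimetres aside while the robot is not near it.
It also fails if it takes over 210 s, if anything falls off the work surface, if the arm or the gripper's body presses on something with over 40 N, if the wrist force passes 120 N, or if a joint passes its speed limit or range.

## Working session

There is one attempt and no reset: what is moved stays moved. The work goes in short steps, each a Python script; the robot and the scene stay as the last script left them, time stands still between calls to the robot, and variables do not carry over. Pictures are saved under pics/ and viewed, at most 14 in all, crops included, and the job is handed in when it is done.

```bash
mkdir -p pics; ls; python3 - <<'E'
from station import arm, snapshot, camera_info
import cv2,numpy as np
for n in("top","side"):
    im=snapshot(n); cv2.imwrite(f"pics/{n}0.png",im); c=camera_info(n); print(n,{k:np.round(v,3).tolist() for k,v in c.items()})
c=camera_info("wrist");print({k:np.round(v,3).tolist() for k,v in c.items()})
print(arm.read_tool_pos(),arm.read_eef_rot(),arm.read_time())
E
```

```text
pics
top {'fx': 428.41, 'fy': 428.41, 'cx': 321.938, 'cy': 199.676, 'R': [[-0.104, -0.995, 0.006], [-0.969, 0.1, -0.225], [0.223, -0.03, -0.974]], 't': [0.028, 0.576, 1.205]}
side {'fx': 387.015, 'fy': 387.015, 'cx': 320.605, 'cy': 200.611, 'R': [[-0.811, -0.585, 0.002], [-0.378, 0.521, -0.765], [0.447, -0.621, -0.644]], 't': [0.441, 0.287, 0.979]}
{'fx': 351.808, 'fy': 351.808, 'cx': 322.99, 'cy': 192.476, 'T_tool_cam': [[-0.0, -0.944, -0.329, 0.085], [1.0, 0.0, -0.001, 0.001], [0.001, -0.329, 0.944, -0.07], [0.0, 0.0, 0.0, 1.0]]}
[ 0.25099239 -0.5990125   0.30285619] [ 9.80378975e-01  1.97118524e-01 -2.52291130e-04 -1.13541571e-03] 0.1
```

View pics/top0.png

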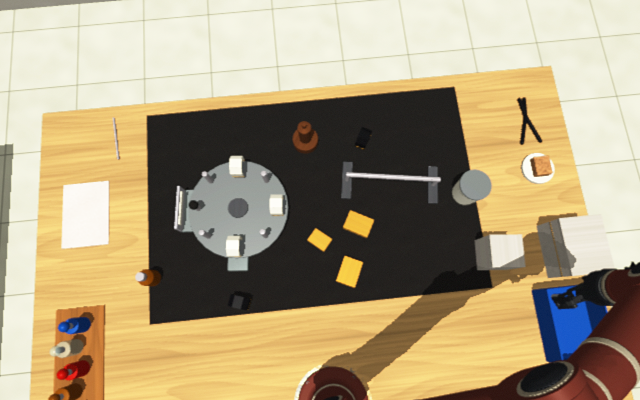

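View pics/side0.png

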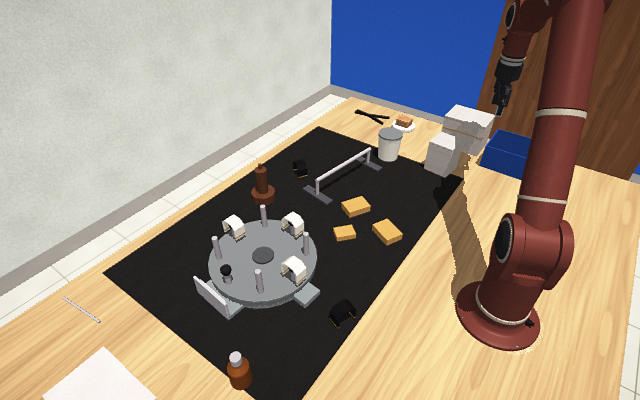

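The top view shows the table centred at about (238,208), with the lip below it at (237,264) and the lamp on the left at (182,208). There are three white collars, at (234,246) on the lip, (237,166) and (277,205). The rest at the lamp, (193,205), is empty. The rail runs from (347,175) to (440,180). Three plaques lie at (320,239), (358,223) and (350,271), and the black look-alike collars are at (240,300) and (363,138). The side view agrees.

```bash
cat > h.py <<'E'
from station import arm, snapshot, camera_info, ticket
import numpy as np, cv2
from scipy.spatial.transform import Rotation as Rn
class View:
    def __init__(s,name):
        c=camera_info(name); s.K=np.array([[c['fx'],0,c['cx']],[0,c['fy'],c['cy']],[0,0,1]])
        if name=="wrist":
            T=np.eye(4);T[:3,:3]=Rn.from_quat(arm.read_eef_rot()).as_matrix();T[:3,3]=arm.read_tool_pos()
            W=np.linalg.inv(T@np.array(c['T_tool_cam'])); s.R,s.t=W[:3,:3],W[:3,3]
        else: s.R,s.t=np.array(c['R']),np.array(c['t'])
        s.im=snapshot(name); s.o=-s.R.T@s.t
    def rays(s,uv):
        uv=np.atleast_2d(np.asarray(uv,float)); return (np.c_[uv,np.ones(len(uv))]@np.linalg.inv(s.K).T)@s.R
    def plane(s,uv,z):
        d=s.rays(uv); return s.o+d*((z-s.o[2])/d[:,2])[:,None]
    def proj(s,X):
        p=(np.atleast_2d(X)@s.R.T+s.t)@s.K.T; return p[:,:2]/p[:,2:]
def tri(views,uvs):
    A=np.zeros((3,3));b=np.zeros(3)
    for v,uv in zip(views,uvs):
        d=v.rays(uv)[0];d/=np.linalg.norm(d);P=np.eye(3)-np.outer(d,d);A+=P;b+=P@v.o
    return np.linalg.solve(A,b)
def blobs(mask,amin=30):
    cs,_=cv2.findContours(mask.astype(np.uint8)*255,cv2.RETR_EXTERNAL,cv2.CHAIN_APPROX_NONE)
    return [c[:,0,:] for c in cs if cv2.contourArea(c)>amin]
def down(yaw):  # tool pointing down; tool y axis along world direction yaw+90deg
    return (Rn.from_euler('z',yaw)*Rn.from_quat([1,0,0,0])).as_quat()
E
python3 - <<'E'
from h import *
v=View("top"); hsv=cv2.cvtColor(v.im,cv2.COLOR_BGR2HSV); np.set_printoptions(precision=4,suppress=True)
m=cv2.inRange(hsv,(12,120,150),(28,255,255))>0
ok=np.zeros_like(m);ok[100:315,155:480]=1
for c in blobs(m&ok):
    r=cv2.minAreaRect(v.plane(c,.018)[:,:2].astype(np.float32)); print("plaque",c.mean(0),r)
for n,uv,z in [("lip",(237,264),.03),("table",(238,208),.04),("railA",(349,175),.068),("railB",(438,180),.068),("lamp",(182,208),.06),("blk",(240,300),.05),
 ("spool",(305,130),.1),("jug",(472,185),.1),("flask",(147,277),.05),("gift",(500,248),.1)]: print(n,v.plane(uv,z)[0])
# wrist view reachable?
for p in [(.47,.15,.33),(.5,.15,.35),(.47,-.2,.33),(.5,.1,.3)]:
  for y in (0,1.57,3.14,-1.57): print(p,y,arm.ik(p,down(y)) is not None)
E
```

```text
plaque [329.64 309.14] ((0.248386949300766, -0.03287497162818909), (0.5192769765853882, 0.04724707826972008), 89.98064422607422)
plaque [467.7073 307.4878] ((0.23324337601661682, -0.41391128301620483), (0.09207358211278915, 0.05679687112569809), 84.00499725341797)
plaque [349.2118 271.2118] ((0.3622479736804962, -0.09138549864292145), (0.05974078178405762, 0.08059123158454895), 64.92610168457031)
plaque [319.2545 239.2364] ((0.46603327989578247, -0.012296266853809357), (0.06193411350250244, 0.04606344550848007), 50.13361358642578)
plaque [358.025 223.425] ((0.5021691918373108, -0.13508547842502594), (0.08068746328353882, 0.06099512428045273), 61.13337707519531)
plaque [471.024  131.3533] ((0.7546742558479309, -0.5303344130516052), (0.07220777869224548, 0.23167845606803894), 84.19244384765625)
plaque [229.0791 103.769 ] ((0.9416024088859558, 0.22447046637535095), (0.49491068720817566, 0.03918800503015518), 89.87232208251953)
lip [0.4165 0.2361 0.03  ]
table [0.5823 0.2213 0.04  ]
railA [ 0.6427 -0.1206  0.068 ]
railB [ 0.5999 -0.3842  0.068 ]
lamp [0.5947 0.3826 0.06  ]
blk [0.3121 0.2301 0.05  ]
spool [ 0.7864 -0.0027  0.1   ]
jug [ 0.5669 -0.4703  0.1   ]
flask [0.4043 0.4919 0.05  ]
gift [ 0.3776 -0.5154  0.1   ]
(0.47, 0.15, 0.33) 0 True
(0.47, 0.15, 0.33) 1.57 True
(0.47, 0.15, 0.33) 3.14 True
(0.47, 0.15, 0.33) -1.57 True
(0.5, 0.15, 0.35) 0 True
(0.5, 0.15, 0.35) 1.57 True
(0.5, 0.15, 0.35) 3.14 True
(0.5, 0.15, 0.35) -1.57 True
(0.47, -0.2, 0.33) 0 True
(0.47, -0.2, 0.33) 1.57 True
(0.47, -0.2, 0.33) 3.14 True
(0.47, -0.2, 0.33) -1.57 True
(0.5, 0.1, 0.3) 0 True
(0.5, 0.1, 0.3) 1.57 True
(0.5, 0.1, 0.3) 3.14 True
(0.5, 0.1, 0.3) -1.57 True
```

```bash
cat > w.py <<'E'
from h import *
import pickle
np.set_printoptions(precision=4,suppress=True)
P=[(.56,.16,.36),(.60,.27,.36),(.60,-.16,.36),(.60,-.27,.36)]
V=[]
for i,p in enumerate(P):
    arm.movep(p,down(0)); arm.pause(.3); v=View("wrist"); V.append(v); cv2.imwrite(f"pics/w{i}.png",v.im)
pickle.dump(V,open("V.pkl","wb"))
cv2.imwrite("pics/t.png",np.hstack([cv2.resize(V[0].im,(400,250)),cv2.resize(V[1].im,(400,250))]))
print(arm.read_time(), arm.read_tool_pos())
E
python3 w.py
```

```text
7.0833 [ 0.6003 -0.2688  0.3603]
```

View pics/w0.png

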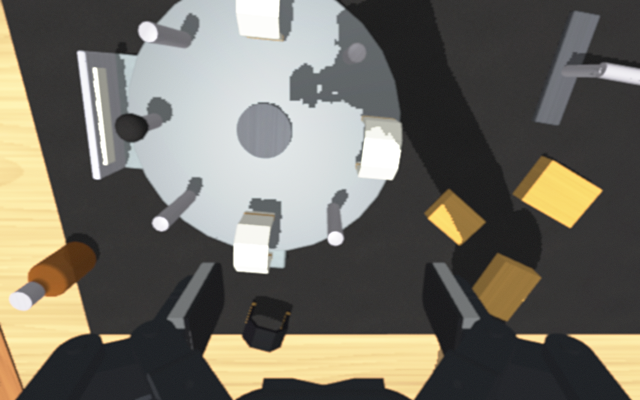

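View pics/w2.png

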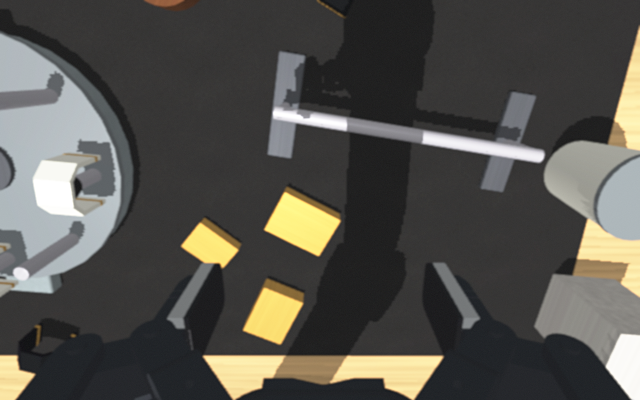

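View w0 shows the hub at (264,130) and peg tops at (148,32), (161,223), (335,238) and a shaded one at (357,50). The lip collar is at (255,240), the right collar at (380,148), and the plaque at (455,216). View w2 shows the rail ends at (277,114) and (541,156), and the plaque at (210,243).

```bash
python3 -c "
import cv2,numpy as np
a=cv2.imread('pics/w1.png')[:295];b=cv2.imread('pics/w3.png')[:295];cv2.imwrite('pics/w13.png',np.vstack([a,b]))"
```

```text
(no output)
```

View pics/w13.png

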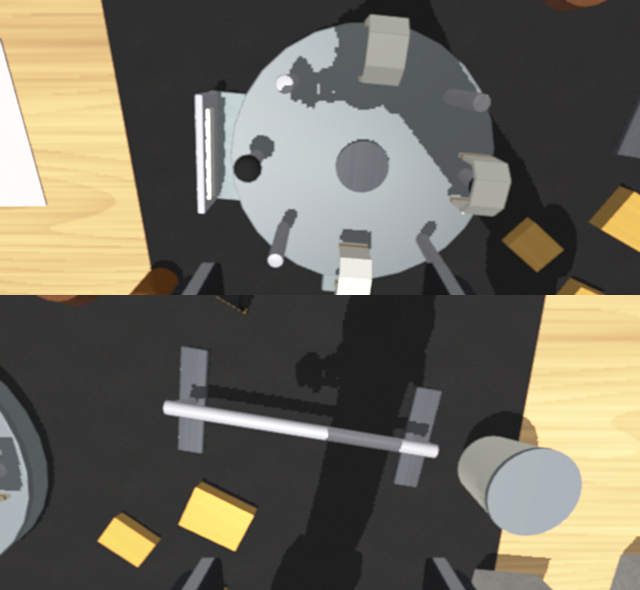

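```bash
python3 - <<'E'
from h import *
import pickle
np.set_printoptions(precision=4,suppress=True)
V=pickle.load(open("V.pkl","rb"))
pegs=[((148,32),(284,83)),((161,223),(276,260)),((357,50),(481,102))]
Q=np.array([tri(V[:2],p) for p in pegs]);print("pegs",Q)
hub=tri(V[:2],[(264,130),(362,166)]);print("hub",hub)
for v in V[:2]: 
    g=cv2.cvtColor(v.im,cv2.COLOR_BGR2GRAY)
# axis from diag pegs 1 and 2 (opposite)
print("axis mid",(Q[1]+Q[2])/2, "r",np.linalg.norm(Q[1]-Q[2])/2)
d=Q[1]-Q[2]; print("ang peg1(idx)",np.degrees(np.arctan2(d[1],d[0])))
R=np.array([tri(V[2:],p) for p in [((277,114),(167,112)),((541,156),(434,156))]]);print("rail",R,R.mean(0),np.linalg.norm(R[0]-R[1]),np.degrees(np.arctan2(*(R[0]-R[1])[[1,0]])))
# bar axis in top rays at z .075 top
cc=[]
for i,seed in [(0,(455,216)),(2,(210,243)),(3,(128,244))]:
    hsv=cv2.cvtColor(V[i].im,cv2.COLOR_BGR2HSV); m=cv2.inRange(hsv,(12,90,60),(30,255,255))
    mt=(m>0); vv=hsv[...,2]
    for c in blobs(mt):
        if cv2.pointPolygonTest(c.reshape(-1,1,2),seed,False)<0: continue
        reg=np.zeros(m.shape,np.uint8);cv2.drawContours(reg,[c.reshape(-1,1,2)],-1,255,-1)
        th,_=cv2.threshold(vv[reg>0].reshape(-1,1),0,255,cv2.THRESH_OTSU)
        for c2 in blobs((reg>0)&(vv>th)):
            r=cv2.minAreaRect(V[i].plane(c2,.018)[:,:2].astype(np.float32)); print(i,th,len(c2),r)
        r=cv2.minAreaRect(V[i].plane(c,.018)[:,:2].astype(np.float32)); print(i,"whole",r)
        cc.append(cv2.minAreaRect(c.astype(np.float32))[0])
print(tri([V[0],V[3]],[cc[0],cc[2]]))
# collar at lip: white mask w0
hsv=cv2.cvtColor(V[0].im,cv2.COLOR_BGR2HSV)
E
```

```text
pegs [[0.6748 0.3008 0.1175]
 [0.5063 0.3149 0.1201]
 [0.66   0.1313 0.119 ]]
hub [0.5832 0.2235 0.0447]
axis mid [0.5831 0.2231 0.1196] r 0.11971414515443844
ang peg1(idx) 129.94117565668284
rail [[ 0.645  -0.1141  0.0747]
 [ 0.6027 -0.3826  0.0781]] [ 0.6239 -0.2483  0.0764] 0.271751116320393 81.04671992421737
0 192.0 87 ((0.45869573950767517, -0.0038958583027124405), (0.05878594517707825, 0.02591538242995739), 49.47904586791992)
0 whole ((0.4674534797668457, -0.007582418620586395), (0.07103737443685532, 0.04720749333500862), 49.289127349853516)
2 189.0 123 ((0.46508947014808655, -0.010995633900165558), (0.06119657680392265, 0.045676399022340775), 49.734039306640625)
2 whole ((0.4683390259742737, -0.013681776821613312), (0.0638476014137268, 0.05719614028930664), 49.69054412841797)
3 186.0 124 ((0.4649674892425537, -0.01096469908952713), (0.060954537242650986, 0.045235633850097656), 49.75947189331055)
3 whole ((0.46934664249420166, -0.01475561037659645), (0.06393656134605408, 0.060067493468523026), 49.492103576660156)
[ 0.4654 -0.0103  0.011 ]
```

```bash
cat > act.py <<'E'
from h import *
np.set_printoptions(precision=4,suppress=True)
AX=np.array([.5832,.2232]); YAW=np.radians(-4.9); RM=np.array([.624,-.248]); RY=np.radians(-9.)
def polar(a,r=.12): return AX+r*np.array([np.cos(YAW+a),np.sin(YAW+a)])
LIP=polar(np.pi)
def q(p,yaw):   # pick of the two half-turn-equivalent yaws with most room in the last joint
    best=None
    for y in (yaw,yaw+np.pi):
        j=arm.ik(p,down(y))
        if j is not None and (best is None or abs(j[6])<best[0]): best=(abs(j[6]),down(y))
    return best[1]
def st(m): print(m,"t",round(arm.read_time(),1),"pos",arm.read_tool_pos(),"open",round(arm.read_opening(),3),"F",arm.read_ft_force(),"pad",round(arm.read_finger_force(),1),flush=True)
def collar(s):
    arm.move_gripper(1.0)
    o=q([*LIP,.26],YAW+np.pi/2)
    arm.movep([*LIP,.26],o); arm.line_to([*LIP,.125],.12); st("down")
    arm.move_gripper(.3,25); st("grip")
    arm.line_to([*LIP,.26],.12); st("up")
    g=RM+s*np.array([-np.sin(RY),np.cos(RY)])
    arm.movep([*g,.26],q([*g,.26],RY+np.pi/2)); arm.line_to([*g,.13],.12); arm.line_to([*g,.102],.04); st("on rail")
    arm.move_gripper(1.0); arm.line_to([*g,.25],.15); st("off")
def turn(seg=6,v=.06):  # clockwise quarter turn with the peg at 225 deg
    a0=5*np.pi/4; p=polar(a0)
    arm.move_gripper(.5)
    y0=YAW+a0; j=[(abs(arm.ik([*p,.25],down(y))[6]) if arm.ik([*p,.25],down(y)) is not None else 9,y) for y in (y0,y0-np.pi)]
    y0=min(j)[1]; print("yaw",y0,j)
    arm.movep([*p,.25],down(y0)); arm.line_to([*p,.16],.12); arm.move_gripper(.1,20); st("peg")
    for k in range(1,seg+1):
        d=-np.pi/2*k/seg; arm.line_to([*polar(a0+d),.16],v,down(y0+d))
    st("turned"); arm.move_gripper(.5); p=polar(a0-np.pi/2); arm.line_to([*p,.26],.12); st("free")
E
python3 - <<'E'
from act import *
import pickle
V=pickle.load(open("V.pkl","rb"))
print("rest0 dome",tri(V[:2],[(130,127),(247,168)]),"expected",polar(np.pi/2),"lip",LIP)
print("right collar crown corner-ish", tri(V[:2],[(392,178),(506,211)]))
collar(.07)
v=View("side"); cv2.imwrite("pics/s1.png",v.im[80:320,150:500])
E
```

```text
rest0 dome [0.5939 0.3431 0.0925] expected [0.5935 0.3428] lip [0.4636 0.2335]
right collar crown corner-ish [0.5554 0.0951 0.1216]
down t 10.5 pos [0.464  0.2338 0.1256] open 1.004 F [ 0.104  -0.7404  0.1643] pad 0.0
grip t 10.9 pos [0.4638 0.2338 0.1256] open 0.655 F [-0.6254 -0.065   4.6138] pad 26.3
up t 12.1 pos [0.4633 0.2331 0.2592] open 0.658 F [-0.2679 -0.245  -0.6121] pad 26.5
on rail t 15.9 pos [ 0.6352 -0.1788  0.1021] open 0.656 F [ 0.4784 -0.7595 -1.5317] pad 26.5
off t 17.4 pos [ 0.6343 -0.179   0.2488] open 1.003 F [-0.8619 -0.3495 -0.3803] pad 0.0
```

View pics/s1.png

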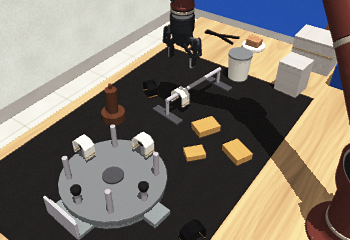

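The picture shows the first collar hanging astride the rail at (180,96). The lip rest is bare and the table has not turned. Next is a quarter turn.

```bash
python3 - <<'E'
from act import *
turn()
o=down(0); arm.movep([.5,.1,.33],o); arm.pause(.2)
v=View("wrist"); cv2.imwrite("pics/w5.png",v.im)
E
```

```text
yaw 3.8414696836395192 [(np.float64(1.0700207364221404), np.float64(3.8414696836395192)), (np.float64(1.5726611332258085), np.float64(0.6998770300497261))]
peg t 20.5 pos [0.4915 0.1464 0.1609] open 0.181 F [-0.0675 -0.261   4.8211] pad 21.1
turned t 24.6 pos [0.5053 0.3156 0.1608] open 0.18 F [-1.7176  3.3195  7.4028] pad 21.5
free t 25.9 pos [0.5057 0.3145 0.2591] open 0.503 F [ 0.1614 -0.0374 -0.5516] pad 0.0
```

View pics/w5.png

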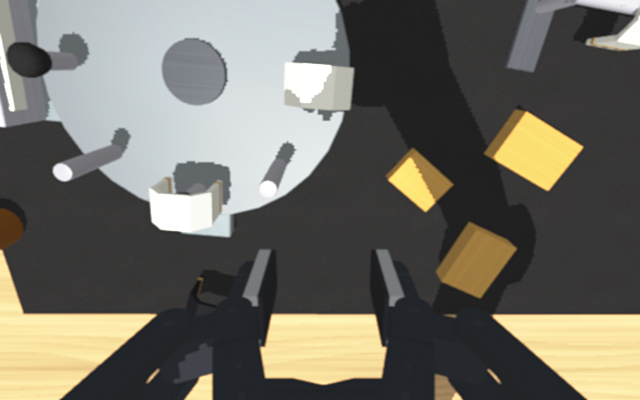

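The table is clicked in, with the second collar at the lip at (187,205). Its long span looks tangential rather than radial, so I'll zoom in before grasping.

```bash
python3 - <<'E'
import cv2
cv2.imwrite('pics/z5.png',cv2.resize(cv2.imread('pics/w5.png')[30:260,120:380],None,fx=2.6,fy=2.6,interpolation=cv2.INTER_CUBIC))
E
```

```text
(no output)
```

View pics/z5.png

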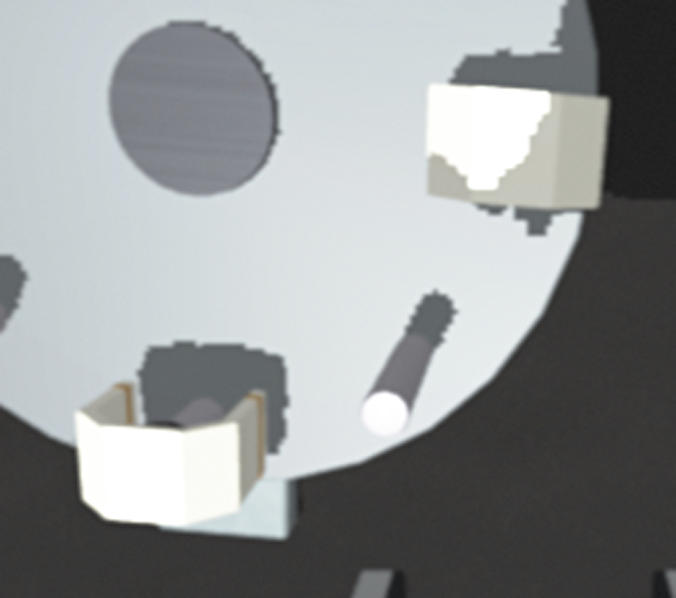

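The second collar's span is tangential, so I'll close along the tangent. I'll take its crown centre from this view.

```bash
sed -i 's/def collar(s):/def collar(s,gy=np.pi\/2,LIP=LIP):/; s/o=q(\[\*LIP,.26\],YAW+np.pi\/2)/o=q([*LIP,.26],YAW+gy)/' act.py
python3 - <<'E'
from act import *
arm.movep([.5,.1,.33],down(0))
v=View("wrist"); c=v.plane([(160.4,195),(189.2,195.4),(191,231),(160.4,229)],.105)[:,:2]; print(c,c.mean(0),LIP)
print("edge yaw",np.degrees(np.arctan2(*(c[0]-c[1])[::-1])))
if np.linalg.norm(c.mean(0)-LIP)<.012:
    collar(0.,0.,LIP)
v=View("side"); cv2.imwrite("pics/s2.png",v.im[80:320,150:500])
E
```

```text
[[0.48   0.2441]
 [0.4796 0.2185]
 [0.4447 0.2212]
 [0.4468 0.2491]] [0.4628 0.2332] [0.4636 0.2335]
edge yaw 89.1612935071741
down t 31.6 pos [0.4639 0.2338 0.1257] open 0.998 F [-0.4167 -0.0897  0.3604] pad 0.0
grip t 31.9 pos [0.4639 0.2338 0.1256] open 0.651 F [0.0767 0.153  3.4633] pad 28.5
up t 33.2 pos [0.4634 0.233  0.2592] open 0.654 F [-0.0598 -0.6059 -0.8289] pad 28.2
on rail t 37.1 pos [ 0.6242 -0.248   0.1021] open 0.655 F [ 0.0249  0.6818 -0.0294] pad 28.2
off t 38.7 pos [ 0.6234 -0.2481  0.2488] open 0.997 F [0.2915 0.3409 0.3205] pad 0.0
```

View pics/s2.png

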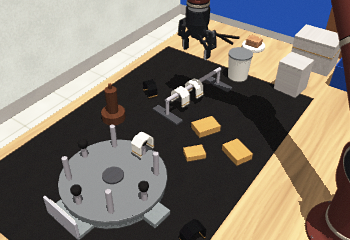

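Two collars now hang, at (180,96) and (197,88). The last one waits at the -y position. I'll turn, take it, then look at the rail and the plaque.

```bash
python3 - <<'E'
from act import *
turn(); collar(-.07)
arm.movep([.60,-.18,.36],down(0)); arm.pause(.2); v=View("wrist"); cv2.imwrite("pics/w6.png",v.im)
t=View("top"); cv2.imwrite("pics/t6.png",t.im)
import pickle; pickle.dump((v,t),open("V6.pkl","wb"))
cv2.imwrite("pics/c6.png",np.vstack([v.im[:290],t.im[100:320]]))
E
```

```text
yaw 3.8414696836395192 [(np.float64(1.0721044216704032), np.float64(3.8414696836395192)), (np.float64(1.582120400742717), np.float64(0.6998770300497261))]
peg t 42.0 pos [0.4915 0.1464 0.1609] open 0.182 F [-1.5561 -1.2349  5.0871] pad 21.3
turned t 46.1 pos [0.5052 0.3157 0.1608] open 0.18 F [-2.4242  2.539   7.564 ] pad 21.7
free t 47.4 pos [0.5057 0.3145 0.2592] open 0.498 F [ 0.4785 -0.7628 -0.8355] pad 0.0
down t 49.8 pos [0.464  0.2338 0.1256] open 1.004 F [0.5024 0.1329 0.1319] pad 0.0
grip t 50.2 pos [0.4638 0.2338 0.1256] open 0.659 F [-0.0884  0.4149  4.5372] pad 26.7
up t 51.5 pos [0.4633 0.2331 0.2592] open 0.655 F [-0.3445 -0.11   -0.5823] pad 26.5
on rail t 55.6 pos [ 0.6133 -0.3171  0.1021] open 0.653 F [ 0.1145 -0.7909 -0.7136] pad 26.6
off t 57.2 pos [ 0.6124 -0.3171  0.2487] open 0.999 F [ 0.3676 -0.4738 -0.1021] pad 0.0
```

View pics/c6.png

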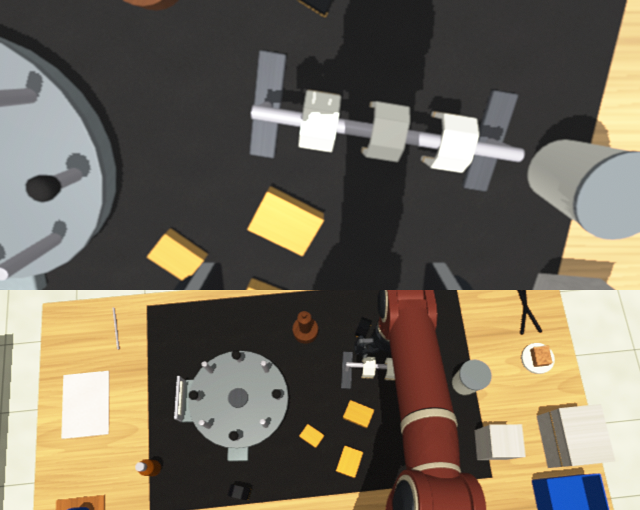

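All three collars hang astride the rail at (320,120), (387,132) and (455,142). In the top view the small plaque has moved from (320,239) to (311,246), so I'll measure it again from two wrist positions.

```bash
cat > pl.py <<'E'
from act import *
def plaque(zs=(.018,)):
    out=[];cen=[];VV=[]
    for p in [(.53,-.06,.33),(.53,.09,.33)]:
        arm.movep(p,down(0)); arm.pause(.3); v=View("wrist"); VV.append(v)
        hsv=cv2.cvtColor(v.im,cv2.COLOR_BGR2HSV); m=cv2.inRange(hsv,(12,90,60),(30,255,255))>0; m[290:]=0
        for c in blobs(m,300):
            if abs(v.plane(c,.018)[:,:2].mean(0)-[.45,.005]).max()>.07: continue
            reg=np.zeros(m.shape,np.uint8);cv2.drawContours(reg,[c.reshape(-1,1,2)],-1,255,-1)
            th,_=cv2.threshold(hsv[...,2][reg>0].reshape(-1,1),0,255,cv2.THRESH_OTSU)
            for c2 in blobs((reg>0)&(hsv[...,2]>th),300):
                r=cv2.minAreaRect(v.plane(c2,.018)[:,:2].astype(np.float32)); print(th,r)
                if .055<max(r[1])<.068 and .04<min(r[1])<.052: out.append(r);cen.append(cv2.minAreaRect(c2.astype(np.float32))[0])
        cv2.imwrite(f"pics/pl{len(VV)}_{int(arm.read_time()*10)}.png",v.im)
    if len(cen)==2: print("tri",tri(VV,cen))
    return out
E
python3 - <<'E'
from pl import *
plaque(); print(arm.read_time())
E
ls pics
```

```text
188.0 ((0.44925159215927124, 0.014927871525287628), (0.06147588789463043, 0.04568200558423996), 49.53197479248047)
190.0 ((0.44947826862335205, 0.015144158154726028), (0.061330705881118774, 0.04535629600286484), 49.555946350097656)
tri [0.4493 0.0151 0.0177]
60.6917
c6.png
pl1_596.png
pl2_606.png
s1.png
s2.png
side0.png
t.png
t6.png
top0.png
w0.png
w1.png
w13.png
w2.png
w3.png
w5.png
w6.png
z5.png
```

```bash
python3 - <<'E'
from act import *
P=np.array([.4494,.0150]); y=np.radians(49.5); zg=.073
arm.move_gripper(1.0); arm.movep([*P,.2],q([*P,.2],y)); arm.line_to([*P,zg],.1); st("down")
arm.move_gripper(.2,40); st("grip"); arm.line_to([*P,.26],.12); st("up")
arm.movep([*LIP,.26],q([*LIP,.26],YAW)); arm.line_to([*LIP,zg+.112],.1); arm.pause(.3); st("above")
f0=np.mean([arm.read_ft_force()[2] for _ in range(1)])
for dz in (.106,.104,.103,.102,.101,.1005,.100):
    arm.line_to([*LIP,zg+dz],.02); arm.pause(.15); F=arm.read_ft_force()[2]; print(dz,round(F,2))
    if F>f0+3.: break
v=View("side"); cv2.imwrite("pics/s3.png",v.im)
cv2.imwrite("pics/s3c.png",cv2.resize(v.im[180:330,190:350],None,fx=4,fy=4,interpolation=cv2.INTER_CUBIC))
st("set")
E
```

```text
down t 63.1 pos [0.4497 0.015  0.0734] open 1.001 F [ 0.4527 -0.0832 -0.2783] pad 0.0
grip t 63.5 pos [0.4495 0.015  0.0734] open 0.5 F [ 0.4023 -0.3967  5.869 ] pad 41.4
up t 65.2 pos [0.449  0.0149 0.2594] open 0.506 F [-0.0308  1.0148 -0.4223] pad 40.8
above t 67.7 pos [0.4638 0.2335 0.1854] open 0.504 F [-0.2442  0.1695 -1.824 ] pad 40.7
0.106 -1.45
0.104 -1.88
0.103 -0.99
0.102 -1.23
0.101 -2.02
0.1005 -1.32
0.1 3.9
set t 70.7 pos [0.4637 0.2339 0.1735] open 0.506 F [-0.5058  0.7184  4.1276] pad 41.3
```

View pics/s3c.png

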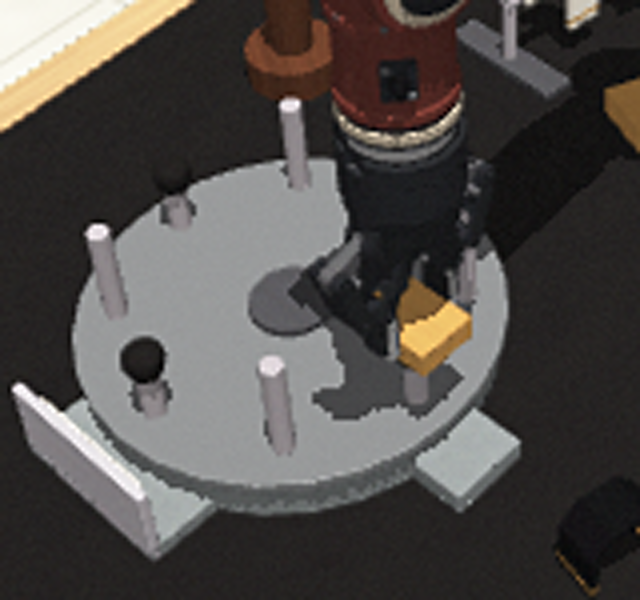

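The plaque is level and sits centred on the dome at the lip, with contact felt exactly at 0.100. I'll release it gently and check.

```bash
python3 - <<'E'
from act import *
arm.move_gripper(.75); arm.pause(.3); st("open")
arm.line_to([*LIP,.27],.08); arm.pause(.3)
arm.movep([.5,.12,.36],down(0)); arm.pause(.4)
v=View("wrist"); hsv=cv2.cvtColor(v.im,cv2.COLOR_BGR2HSV); m=cv2.inRange(hsv,(12,90,60),(30,255,255))>0
for c in blobs(m,300):
    w=v.plane(c,.118)[:,:2]
    if np.linalg.norm(w.mean(0)-LIP)<.06: print(cv2.minAreaRect(w.astype(np.float32)),LIP)
s=View("side")
cv2.imwrite("pics/c7.png",np.hstack([cv2.resize(v.im[100:300,100:340],None,fx=1.6,fy=1.6),cv2.resize(s.im[190:310,200:330],None,fx=2.66,fy=2.66)[:320]]))
E
```

```text
open t 71.4 pos [0.4637 0.2334 0.173 ] open 0.754 F [ 0.1914 -0.3089 -0.3326] pad 0.0
((0.4652814269065857, 0.23190107941627502), (0.04971924424171448, 0.06690765172243118), 85.80899047851562) [0.4636 0.2335]Traceback (most recent call last):
  File "<stdin>", line 10, in <module>
    return _nx.concatenate(arrs, 1, dtype=dtype, casting=casting)
           ~~~~~~~~~~~~~~~^^^^^^^^^^^^^^^^^^^^^^^^^^^^^^^^^^^^^^^
ValueError: all the input array dimensions except for the concatenation axis must match exactly, but along dimension 0, the array at index 0 has size 320 and the array at index 1 has size 319
```

The plaque balances within 2 mm of the lip rest (measured at (0.465,0.232)). Now a slow turn to the lamp.

```bash
python3 - <<'E'
from act import *
turn(6,.04); arm.pause(.5)
arm.movep([.5,.12,.36],down(0)); arm.pause(.5)
v=View("wrist"); L=polar(np.pi/2); hsv=cv2.cvtColor(v.im,cv2.COLOR_BGR2HSV); m=cv2.inRange(hsv,(12,90,60),(30,255,255))>0
for c in blobs(m,300):
    w=v.plane(c,.118)[:,:2]
    if np.linalg.norm(w.mean(0)-L)<.06: print(cv2.minAreaRect(w.astype(np.float32)),L)
s=View("side"); cv2.imwrite("pics/s8.png",cv2.resize(s.im[130:330,180:440],None,fx=3,fy=3,interpolation=cv2.INTER_CUBIC)); st("end")
E
```

```text
yaw 3.8414696836395192 [(np.float64(1.170959248553926), np.float64(3.8414696836395192)), (np.float64(1.5662581957354147), np.float64(0.6998770300497261))]
peg t 79.8 pos [0.4915 0.1464 0.1609] open 0.177 F [-0.7861 -0.3824  5.911 ] pad 21.3
turned t 85.4 pos [0.5056 0.3158 0.1608] open 0.178 F [-3.9263  1.7491  7.0503] pad 21.7
free t 86.7 pos [0.5056 0.3145 0.2592] open 0.499 F [ 0.3991 -0.3236 -0.3888] pad 0.0
((0.5905106663703918, 0.3379877805709839), (0.07149361819028854, 0.04596828296780586), 85.0743408203125) [0.5935 0.3428]
end t 89.2 pos [0.5  0.12 0.36] open 0.495 F [-0.3453 -0.1361 -0.2554] pad 0.0
```

View pics/s8.png

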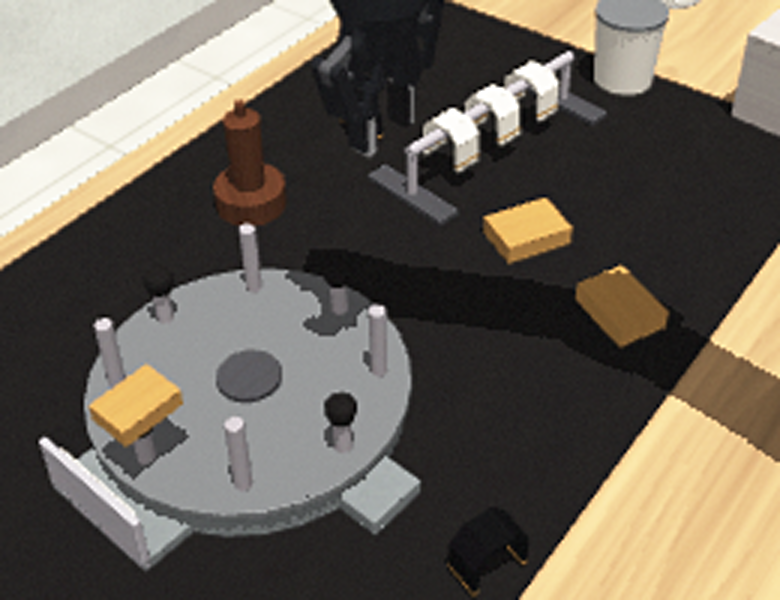

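The plaque lies level on the dome at the lamp, at (137,405). The three collars hang on the rail and the table is clicked in. I'm handing the job in.

```bash
python3 -c "
from station import ticket
print(ticket.finish_job())"
```

```text
the job is handed in; nothing more can be done
None
```

The job is handed in, though the hand-in returned no verdict: all three collars hang astride the rail, and the plaque is balanced on the dome at the lamp screen with the table clicked in, at about 89 s of the 210 s allowed.

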